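# Unstack the sample tins into their saucers

## Task

The four sample tins for the moisture test are piled up on the bench. Take the pile apart and stand every tin flat inside the white saucer of its own size, the smallest tin in the smallest saucer and so on up to the largest tin in the largest saucer, and let go of them all. Keep the tins upright all the while, and leave the glass flask and the green pepper where they are.

Things in the scene. Friction and masses are not known exactly. Their poses are not given: they have to be found in the camera images.
- tin_28: smallest sample tin: closed upright aluminium cylinder with a flat steel lid, 28 mm in diameter and 40 mm high, 50 g (give or take 25 percent); at the start on top of the stack of four, held by nothing but its weight. Origin at the centre of its underside, z up out of the lid.
- tin_40: second smallest sample tin: closed upright aluminium cylinder with a flat steel lid, 40 mm in diameter and 40 mm high, 90 g (give or take 25 percent); at the start third from the bottom of the stack of four, held by nothing but its weight. Origin at the centre of its underside, z up out of the lid.
- tin_52: second largest sample tin: closed upright aluminium cylinder with a flat steel lid, 52 mm in diameter and 40 mm high, 140 g (give or take 25 percent); at the start second from the bottom of the stack of four, held by nothing but its weight. Origin at the centre of its underside, z up out of the lid.
- tin_64: largest sample tin: closed upright aluminium cylinder with a flat steel lid, 64 mm in diameter and 40 mm high, 200 g (give or take 25 percent); at the start at the bottom of the stack of four, held by nothing but its weight. Origin at the centre of its underside, z up out of the lid.
- saucer_28: smallest white saucer, belonging to the 28 mm tin: round, flat-floored, fixed to the bench; 46 mm inside and 52 mm outside diameter, floor 3 mm above the bench, rim 8 mm above the bench. Origin at the centre of its underside, on the bench, z up.
- saucer_40: second smallest white saucer, belonging to the 40 mm tin: round, flat-floored, fixed to the bench; 58 mm inside and 64 mm outside diameter, floor 3 mm above the bench, rim 8 mm above the bench. Origin at the centre of its underside, on the bench, z up.
- saucer_52: second largest white saucer, belonging to the 52 mm tin: round, flat-floored, fixed to the bench; 70 mm inside and 76 mm outside diameter, floor 3 mm above the bench, rim 8 mm above the bench. Origin at the centre of its underside, on the bench, z up.
- saucer_64: largest white saucer, belonging to the 64 mm tin: round, flat-floored, fixed to the bench; 82 mm inside and 88 mm outside diameter, floor 3 mm above the bench, rim 8 mm above the bench. Origin at the centre of its underside, on the bench, z up.
- flask: bystander: loose conical glass flask, 84 mm across its base, 140 mm high, 42 mm across its lip, standing on the bench to the right of the work. Origin at the centre of its underside.
- pepper: bystander: loose green bell pepper, about 80 mm across and 64 mm high (80 mm with its stalk), standing on the bench to the left of the work. Origin at the centre of its underside.
There are look-alikes about, which are no part of the job. Leave any blue look-alike of the saucer_28 alone.

How it is judged:
By the outcome, as a careful person would: the job done as asked, in the order asked, and still so for the second after the job is handed in, with the robot touching nothing.
It also fails if it takes over 99 s, if anything falls off the work surface, if the arm or the gripper's body presses on something with over 40 N, if the wrist force passes 120 N, or if a joint passes its speed limit or range.

## Robot

A 6-joint arm with a two-finger parallel gripper is mounted at the origin on the work surface. World frame = base frame: x ahead of the robot, y to its left, z up, the work surface at z = 0. Lengths are in m, angles in rad, forces in N, time in s.
With the tool pointing down it reaches from about 0.375 to 0.9 m from the base axis. Payload 3.1 kg.
Tool frame: the origin (TCP) lies midway between the tips of the shut fingers; the grasp point (between the pads) lies 19 mm behind it; x points along the fingers, z is the direction in which the jaws open and shut, and the axes are right-handed (so a half turn about x gives the same grasp; the last joint's range is limited). The gripper opens to 87 mm and grips with 3 to 60 N. Pads are 19 mm wide; open, the fingers measure 117 mm over their backs; the gripper's body (75 mm by 190 mm) begins 51 mm behind the grasp point.
Start: joints at [0.972, 0.527, 1.433, -0, 1.181, -0.178], TCP at [0.255, 0.57, 0.223] pointing down, gripper open.
Joint ranges: [-3.08, 3.08], [-0.75, 2.2], [0.22, 2.44], [-1.43, 4.57], [0, 2.65], [-2.85, 2.85]. Speed limits (rad/s): [2.79, 2.79, 3.14, 3.14, 3.14, 3.14].

## Interface

Orientations are given as a unit quaternion [x, y, z, w].
In Python, from rig import robot, optics, workorder gives the robot as it stands.
- The arm moves only by the tool arm_command, never from a script. Its argument "plan" is a list of rows, each a list of 7 numbers: the shift along the tool's x, y, z in cm, then the turn, a rotation vector about the tool's x, y, z in rad, then the finger opening in cm, from 0 to 8.7. In form: [[x, y, z, ax, ay, az, gripper], ...]. A call has 1 to 12 rows; each row shifts and turns the pose as measured when the row begins, along the tool's axes as they then stand; what a row does not reach is not made up. A row lasts 1/8 s, in which the tool goes at most 62.5 mm and 10.7 degrees, less where a joint would pass 70% of its speed; a pose out of reach is approached as far as the arm can. A call with a gripper value outside its range is refused whole. The fingers move at their own pace and stop on an object; "grip_force" is the grip in N (left out, the last holds). Time passes only in rows, so rows that do not move let the fingers close. It gives the time, the measured TCP pose, the force and the opening at its end, in the units of the state.
- robot.get_obs(): the state, without advancing time (a new reading comes with each control period).
- optics.camera(name): name is "scene" or "top" or "wrist"; returns (picture, depth): 400x640x3 uint8, blue, green, red; 400x640 float32, m along the optical axis (not along the pixel's ray), 0 where there is no reading.
- optics.camera_info(name): a dict with "mtx" (3x3 intrinsics, pixels), "position" and "rotation" of the camera in the world; the wrist camera has in their place "tool_from_camera" (4x4, takes a point from camera to tool coordinates, whose origin is the TCP and whose axes are the tool frame's). Camera axes: x right, y down, z forward; pixel columns grow to the right and rows downward; lengths in m; the calibration is good to about 2 mm. A picture is of the moment at which its call begins: read the wrist's pose just before it. camera_info takes no time and is no camera call.
- workorder.hand_in(): hands the job in, once; it reports no verdict.
The state is a dict: "time": time; "q": joint angles; "joint_velocities": joint speeds; "joint_torque": joint torques, N m; "position": TCP position; "tool_rot": TCP orientation; "ft_force": force on the tool from outside, world axes, zero at the start; "moment": the same for the moment, N m; "grip_width": finger opening in m.
Only numpy, scipy, OpenCV 4.12 (cv2) and the standard library are available. Lean on these libraries where they do the work, as an engineer would, in place of code of your own. Each camera call takes 0.05 s, during which the arm holds its last target. There are 200 camera calls.

## Working session

There is one attempt and no reset: what is moved stays moved. The work goes in short steps, Python scripts to look and compute and a tool call to move; the robot and the scene stay as the last step left them, time stands still between calls to the robot, and variables do not carry over. Pictures are saved under pics/ and viewed, about 12 in all and at most 16, crops included, and the job is handed in when it is done.

Besides the shell and the picture viewer there is one more tool, called after "Request:" by a JSON object that holds its "fn" and its "kwargs". arm_command: Moves the arm, as the interface text tells. Its arguments: {"type":"object","properties":{"plan":{"type":"array"},"grip_force":{"type":"number"}},"required":["plan"]}

```bash
ls; mkdir -p pics
python3 - <<'E'
from rig import robot, optics, workorder
import cv2,numpy as np
print(robot.get_obs())
for n in("scene","top"):
    p,d=optics.camera(n); cv2.imwrite(f"pics/{n}0.png",p); np.save(f"pics/{n}0.npy",d); print(n,optics.camera_info(n))
print(optics.camera_info("wrist"))
E
```

```text
pics
{'time': 0.0, 'q': array([ 9.71500918e-01,  5.28465633e-01,  1.43387369e+00,  5.81789012e-06,
        1.18142343e+00, -1.78516882e-01]), 'joint_velocities': array([ 0.00249538, -0.00022011,  0.00054949,  0.000211  , -0.00041007,
       -0.00030943]), 'joint_torque': array([ 2.36320186e-03, -4.40040207e+01, -1.76596266e+01,  6.33549364e-02,
        5.81681519e-02, -1.61341050e-04]), 'position': array([0.25485965, 0.56988135, 0.22158108]), 'tool_rot': array([-0.38484821,  0.59410368,  0.38425912,  0.59268676]), 'ft_force': array([-0.2804896 , -0.7065324 ,  0.53022452]), 'moment': array([-0.0275496 ,  0.02181574,  0.01797705]), 'grip_width': 0.08740729040132951}
scene {'mtx': array([[488.76421858,   0.        , 320.67447594],
       [  0.        , 488.76421858, 205.28544928],
       [  0.        ,   0.        ,   1.        ]]), 'position': array([0.868648  , 0.61956048, 1.08482532]), 'rotation': array([ 0.22248788,  0.9258694 , -0.29654375, -0.07298488])}
top {'mtx': array([[404.19612555,   0.        , 312.02714694],
       [  0.        , 404.19612555, 194.1773028 ],
       [  0.        ,   0.        ,   1.        ]]), 'position': array([4.53420060e-01, 3.79565075e-04, 1.17727203e+00]), 'rotation': array([-0.69897937,  0.71437822, -0.02657284,  0.01963358])}
{'mtx': array([[346.06114946,   0.        , 318.17136866],
       [  0.        , 346.06114946, 199.18220293],
       [  0.        ,   0.        ,   1.        ]]), 'tool_from_camera': array([[ 2.17625914e-04, -2.78755331e-01,  9.60362129e-01,
        -1.62440245e-01],
       [-6.12475003e-04, -9.60362008e-01, -2.78755157e-01,
         7.68672555e-02],
       [ 9.99999789e-01, -5.27533451e-04, -3.79730332e-04,
        -3.80577354e-04],
       [ 0.00000000e+00,  0.00000000e+00,  0.00000000e+00,
         1.00000000e+00]])}
```

View pics/top0.png

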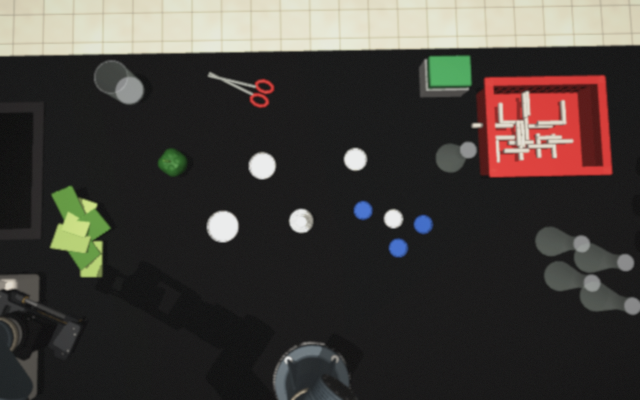

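View pics/scene0.png

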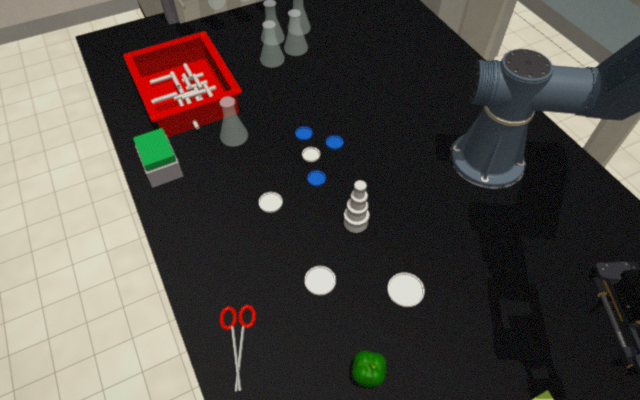

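Top view: saucers 28/40/52/64 at about (393,218), (355,159), (262,166), (222,227); stack at (301,221); pepper (172,162), flask (450,157). The scene view confirms the stack of four is upright at (357,205).

```bash
cat > h.py <<'E'
from rig import robot, optics, workorder
import cv2,numpy as np
from scipy.spatial.transform import Rotation as R
def pose(n,o=None):
    i=optics.camera_info(n)
    if n!="wrist": return i["mtx"],R.from_quat(i["rotation"]).as_matrix(),i["position"]
    T=np.eye(4);T[:3,:3]=R.from_quat(o["tool_rot"]).as_matrix();T[:3,3]=o["position"];T=T@i["tool_from_camera"]
    return i["mtx"],T[:3,:3],T[:3,3]
def ray(P,uv,z):
    K,M,t=P;d=M@np.linalg.inv(K)@np.array([uv[0],uv[1],1.]);return t+d*(z-t[2])/d[2]
def proj(P,X):
    K,M,t=P;c=M.T@(np.asarray(X)-t);return (K@c/c[2])[:2]
def cloud(P,d):
    K,M,t=P;v,u=np.mgrid[:d.shape[0],:d.shape[1]]
    c=np.stack([(u-K[0,2])/K[0,0]*d,(v-K[1,2])/K[1,1]*d,d],-1);return c@M.T+t
E
python3 - <<'E'
from h import *
for n in("top","scene"):
    P=pose(n);p=cv2.imread(f"pics/{n}0.png");d=np.load(f"pics/{n}0.npy");X=cloud(P,d)
    m=((p.min(2)>120)&(np.ptp(p.astype(int),axis=2)<40)).astype(np.uint8)
    cs,_=cv2.findContours(m,cv2.RETR_EXTERNAL,cv2.CHAIN_APPROX_NONE)
    for c in cs:
        if not 80<len(c)*3<600 or cv2.contourArea(c)<100: continue
        (u,v),ax,a=cv2.fitEllipse(c);w=ray(P,(u,v),.007)
        if .2<w[0]<.85 and abs(w[1])<.5: print(n,np.round([u,v,*ax],1),w.round(4))
    for z in (.04,.08,.12,.16):
        k=(abs(X[...,2]-z)<.006)&(abs(X[...,0]-.385)<.08)&(abs(X[...,1]-.03)<.08)
        q=X[k]; print(z,k.sum(), q[:,:2].mean(0).round(4) if len(q) else '', (q[:,:2].min(0)+q[:,:2].max(0))/2 if len(q) else '',np.median(q[:,2]) if len(q) else '')
    for nm,lo,hi in(("pepper",(0,90,0),(70,255,70)),):
        k=cv2.inRange(p,(0,50,0),(60,255,60))>0
        k&=(X[...,2]>.02)&(X[...,2]<.1)&(abs(X[...,1]-.35)<.12)
        print(nm,X[k].mean(0) if k.any() else '')
for n,uv in(("top",(450,158)),("scene",(233,138))): print("flask",ray(pose(n),uv,0.0))
E
```

```text
top [222.3 226.   30.4  30.8] [0.4435 0.2486 0.007 ]
top [392.9 218.3  17.9  18. ] [ 0.4549 -0.2446  0.007 ]
top [300.4 220.5  22.1  23.4] [0.4543 0.0233 0.007 ]
top [261.9 165.4  25.9  26.1] [0.6171 0.1322 0.007 ]
top [355.  158.9  21.5  22.1] [ 0.6305 -0.1397  0.007 ]
top [467.7 149.7  14.2  14.7] [ 0.6507 -0.4714  0.007 ]
top [277.1  98.6   8.6 123.9] [0.8141 0.0846 0.007 ]
0.04 69 [0.4398 0.022 ] [0.44337586 0.02094771] 0.03918966357002107
0.08 67 [0.4451 0.0158] [0.44638249 0.01893315] 0.07913943421262926
0.12 65 [0.4467 0.0189] [0.44795513 0.01957343] 0.11910751970174926
0.16 103 [0.4511 0.0189] [0.45053245 0.01886451] 0.15930599686882063
pepper [0.62354914 0.37284823 0.05719196]
scene [405.6 289.2  32.4  36.9] [0.4453 0.25   0.007 ]
scene [319.8 279.9  28.2  30.5] [0.6188 0.1337 0.007 ]
scene [356.3 212.3  22.7  23.9] [ 0.4401 -0.0011  0.007 ]
scene [270.1 201.5  19.2  23. ] [ 0.6319 -0.1387  0.007 ]
scene [310.6 153.6  13.2  17.5] [ 0.4564 -0.2442  0.007 ]
0.04 65 [0.4461 0.0447] [0.44398117 0.03829873] 0.03930898522314097
0.08 55 [0.4503 0.0382] [0.44766813 0.0237694 ] 0.07983425952684753
0.12 65 [0.4529 0.0314] [0.4496205  0.02371569] 0.11866824742133442
0.16 88 [0.4536 0.022 ] [0.45225073 0.02073084] 0.15850031648199203
pepper [0.63205186 0.38473121 0.05797347]
flask [ 0.62837284 -0.42070464  0.        ]
flask [ 0.63489935 -0.41229047  0.        ]
```

Run:
```python
import cv2
p=cv2.imread("pics/scene0.png")[170:245,310:410];q=cv2.imread("pics/top0.png")[190:250,260:340]
cv2.imwrite("pics/c0.png",cv2.hconcat([cv2.resize(p,(533,400),interpolation=2),cv2.resize(q,None,fx=400/60/2,fy=400/60,interpolation=2)]))
```

```text
(no output)
```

View pics/c0.png

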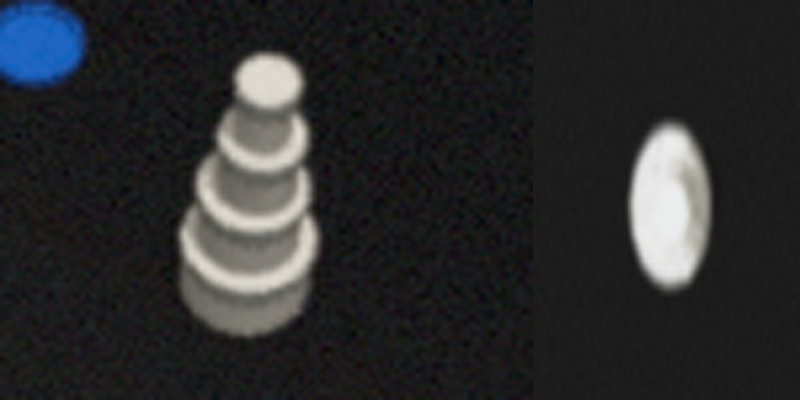

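```bash
cat >> h.py <<'E'
# aligned tool: x down, z (jaws) along world +y or -y ; choose nearest to current
def delta(target,zaxis=None):
    o=robot.get_obs();T=R.from_quat(o["tool_rot"]);M=T.as_matrix()
    x=np.array([0,0,-1.]);zs=[np.array([0,1.,0]),np.array([0,-1.,0])] if zaxis is None else [np.array(zaxis,float)]
    z=max(zs,key=lambda a:a@M[:,2]);G=np.stack([x,np.cross(z,x),z],1)
    rv=(T.inv()*R.from_matrix(G)).as_rotvec()
    d=np.asarray(target)-o["position"]
    print("t",round(o["time"],2),"pos",o["position"].round(4),"w",round(o["grip_width"],4),"F",o["ft_force"].round(1))
    print("delta tool cm",(M.T@d*100).round(2),"aligned cm",(G.T@d*100).round(2),"rotvec",rv.round(3));return G
E
python3 - <<'E'
from h import *
G=delta((.45,.02,.29));print(G)
print(R.from_quat(robot.get_obs()["tool_rot"]).as_matrix().round(3))
E
```

```text
t 0.1 pos [0.2549 0.5699 0.2217] w 0.0869 F [-0.6 -0.1  0.3]
delta tool cm [ -6.76 -40.27 -42.24] aligned cm [ -6.83 -19.51 -54.99] rotvec [-0.421 -0.002 -0.001]
[[ 0. -1.  0.]
 [ 0.  0.  1.]
 [-1.  0.  0.]]
[[-0.001 -0.913  0.408]
 [-0.002  0.408  0.913]
 [-1.     0.    -0.002]]
```

Request:
{"fn": "arm_command", "kwargs": {"plan": [[-2.3,0,0,-0.14,0,0,5],[-2.3,0,0,-0.14,0,0,5],[-2.3,0,0,-0.14,0,0,5],[0,-2,-5.5,0,0,0,5],[0,-2,-5.5,0,0,0,5],[0,-2,-5.5,0,0,0,5],[0,-2,-5.5,0,0,0,5],[0,-2,-5.5,0,0,0,5],[0,-2,-5.5,0,0,0,5],[0,-2,-5.5,0,0,0,5],[0,-2,-5.5,0,0,0,5],[0,-2,-5.5,0,0,0,5]], "grip_force": 15}}

```text
time: 1.6
position: [0.4455, 0.0659, 0.2905]
tool_rot: [0.506, -0.496, -0.505, -0.492]
ft_force: [0.9, 1.1, -0.3]
grip_width: 0.05
```

Run:
```python
from h import *
delta((.45,.02,.29))
```

```text
t 1.6 pos [0.4455 0.0659 0.2905] w 0.05 F [ 0.9  1.1 -0.3]
delta tool cm [ 0.07 -0.34 -4.6 ] aligned cm [ 0.05 -0.45 -4.59] rotvec [ 0.023 -0.006 -0.003]
```

Request:
{"fn": "arm_command", "kwargs": {"plan": [[0,-0.4,-4.6,0.023,-0.006,-0.003,5],[0,0,0,0,0,0,5],[0,0,0,0,0,0,5]]}}

```text
time: 1.98
position: [0.4516, 0.0149, 0.29]
tool_rot: [-0.498, 0.502, 0.498, 0.502]
ft_force: [-1.0, 0.3, 0.5]
grip_width: 0.0499
```

Run:
```python
from h import *
delta((.45,.02,.29))
o=robot.get_obs();p,d=optics.camera("wrist");cv2.imwrite("pics/w1.png",p);np.save("pics/w1.npy",d)
P=pose("wrist",o);X=cloud(P,d)
for z in (.04,.08,.12,.16): 
    k=(abs(X[...,2]-z)<.005)&(np.hypot(X[...,0]-.447,X[...,1]-.02)<.05); q=X[k][:,:2]
    print(z,k.sum(),((q.min(0)+q.max(0))/2).round(4),np.ptp(q,axis=0).round(4),np.median(X[k][:,2]).round(4), "px",proj(P,(.447,.02,z)).round(0))
```

```text
t 1.98 pos [0.4516 0.0149 0.29  ] w 0.0499 F [-1.   0.3  0.5]
delta tool cm [-0.    0.16  0.51] aligned cm [-0.    0.16  0.51] rotvec [-0.008  0.    -0.001]
0.04 470 [0.4462 0.0211] [0.0475 0.0645] 0.0402 px [323. 162.]
0.08 444 [0.4486 0.0194] [0.0424 0.052 ] 0.0801 px [323. 168.]
0.12 502 [0.4478 0.0199] [0.0319 0.0406] 0.1202 px [324. 176.]
0.16 853 [0.452  0.0198] [0.0287 0.0282] 0.1601 px [324. 185.]
```

View pics/w1.png

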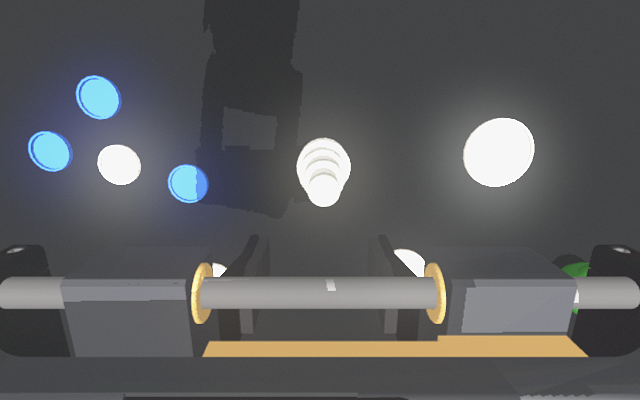

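Wrist view: the stack is at about (323,175), lids well separated; the jaws open left-right across it. Go for tin_28.

Request:
{"fn": "arm_command", "kwargs": {"plan": [[3,0,0.5,-0.008,0,0,5],[4.3,0,0,0,0,0,5],[4.3,0,0,0,0,0,5],[4.0,0,0,0,0,0,5],[0,0,0,0,0,0,5]], "grip_force": 12}}

```text
time: 2.65
position: [0.4526, 0.0276, 0.1319]
tool_rot: [0.505, -0.495, -0.502, -0.498]
ft_force: [-1.1, -0.5, 0.0]
grip_width: 0.05
```

Run:
```python
from h import *
delta((.452,.0198,.132))
```

```text
t 2.65 pos [0.4526 0.0276 0.1319] w 0.05 F [-1.1 -0.5  0. ]
delta tool cm [-0.01  0.07 -0.78] aligned cm [-0.01  0.06 -0.78] rotvec [ 0.014 -0.     0.005]
```

Request:
{"fn": "arm_command", "kwargs": {"plan": [[0,0,-0.7,0.014,0,0.005,5],[0,0,0,0,0,0,5],[0,0,0,0,0,0,5]]}}

```text
time: 3.02
position: [0.4553, 0.0211, 0.1355]
tool_rot: [0.503, -0.498, -0.498, -0.501]
ft_force: [0.2, -0.1, 0.2]
grip_width: 0.0496
```

Run:
```python
from h import *
delta((.452,.0198,.132))
```

```text
t 3.02 pos [0.4553 0.0211 0.1355] w 0.0496 F [ 0.2 -0.1  0.2]
delta tool cm [ 0.35  0.33 -0.13] aligned cm [ 0.35  0.33 -0.13] rotvec [ 0.002 -0.002  0.007]
```

Request:
{"fn": "arm_command", "kwargs": {"plan": [[0.3,0.3,-0.1,0,0,0.007,5],[0,0,0,0,0,0,4],[0,0,0,0,0,0,2.5],[0,0,0,0,0,0,2.5],[0,0,0,0,0,0,2.5],[0,0,0,0,0,0,2.5]]}}

```text
time: 3.78
position: [0.4529, 0.0197, 0.1338]
tool_rot: [0.502, -0.5, -0.499, -0.5]
ft_force: [-0.0, -0.4, 1.1]
grip_width: 0.0279
```

Run:
```python
from h import *
delta((.452,.0198,.132))
```

```text
t 3.77 pos [0.4529 0.0197 0.1338] w 0.0279 F [-0.  -0.4  1.1]
delta tool cm [0.18 0.09 0.01] aligned cm [0.18 0.09 0.01] rotvec [ 0.002 -0.002  0.002]
```

Request:
{"fn": "arm_command", "kwargs": {"plan": [[-1.5,0,0,0,0,0,2.5],[-3,0,0,0,0,0,2.5],[-1,0,-3,0,0,0,2.5],[0,0,-5.2,0,0,0,2.5],[0,0,-5.2,0,0,0,2.5],[0,0,-5.2,0,0,0,2.5],[0,0,-4.5,0,0,0,2.5],[0,0,-2.5,0,0,0,2.5],[0,0,0,0,0,0,2.5]]}}

```text
time: 4.9
position: [0.4531, -0.2436, 0.1896]
tool_rot: [0.502, -0.499, -0.5, -0.499]
ft_force: [0.3, 0.7, 0.5]
grip_width: 0.0274
```

Run:
```python
from h import *
delta((.4557,-.2444,.05))
```

```text
t 4.9 pos [ 0.4531 -0.2436  0.1896] w 0.0274 F [0.3 0.7 0.5]
delta tool cm [13.96 -0.25 -0.05] aligned cm [13.96 -0.26 -0.08] rotvec [ 0.004 -0.002  0.001]
```

Request:
{"fn": "arm_command", "kwargs": {"plan": [[3,-0.2,0,0.004,-0.002,0,2.5],[4,0,0,0,0,0,2.5],[4,0,0,0,0,0,2.5],[2.5,0,0,0,0,0,2.5],[0,0,0,0,0,0,2.5],[0,0,0,0,0,0,2.5]]}}

```text
time: 5.65
position: [0.4552, -0.2366, 0.0523]
tool_rot: [-0.5, 0.498, 0.502, 0.5]
ft_force: [-0.6, 0.5, -0.5]
grip_width: 0.0277
```

Run:
```python
from h import *
delta((.4557,-.2444,.0165))
p,d=optics.camera("scene");cv2.imwrite("pics/s2.png",cv2.resize(p[100:200,250:370],None,fx=5,fy=5,interpolation=2))
```

```text
t 5.65 pos [ 0.4552 -0.2366  0.0523] w 0.0277 F [-0.6  0.5 -0.5]
delta tool cm [ 3.57 -0.05 -0.79] aligned cm [ 3.58 -0.05 -0.78] rotvec [0.004 0.003 0.   ]
```

View pics/s2.png

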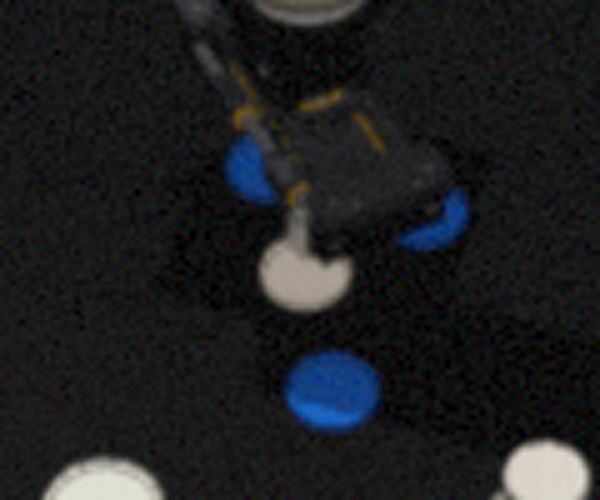

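Gripper sits over the smallest white saucer; blue look-alikes clear. Lower.

Request:
{"fn": "arm_command", "kwargs": {"plan": [[0,0,-0.7,0,0.003,0,2.5],[1.3,0,0,0,0,0,2.5],[1.0,0,0,0,0,0,2.5],[0,0,0,0,0,0,2.5]]}}

```text
time: 6.2
position: [0.4567, -0.2453, 0.0304]
tool_rot: [0.503, -0.499, -0.499, -0.499]
ft_force: [-1.0, -0.6, -0.5]
grip_width: 0.0274
```

Run:
```python
from h import *
delta((.4557,-.2444,.0165))
```

```text
t 6.2 pos [ 0.4567 -0.2453  0.0304] w 0.0274 F [-1.  -0.6 -0.5]
delta tool cm [1.39 0.11 0.1 ] aligned cm [1.39 0.1  0.09] rotvec [ 0.003 -0.004  0.004]
```

Request:
{"fn": "arm_command", "kwargs": {"plan": [[0.9,0.1,0.1,0,0,0,2.5],[0.4,0,0,0,0,0,2.5],[0.2,0,0,0,0,0,2.5],[0,0,0,0,0,0,2.5]]}}

```text
time: 6.7
position: [0.4559, -0.2443, 0.0157]
tool_rot: [0.503, -0.499, -0.499, -0.499]
ft_force: [-0.1, 1.2, -0.4]
grip_width: 0.0277
```

Run:
```python
from h import *
delta((.4557,-.2444,.0165))
```

```text
t 6.7 pos [ 0.4559 -0.2443  0.0157] w 0.0277 F [-0.1  1.2 -0.4]
delta tool cm [-0.08  0.02 -0.01] aligned cm [-0.08  0.02 -0.01] rotvec [ 0.003 -0.004  0.005]
```

Request:
{"fn": "arm_command", "kwargs": {"plan": [[0.25,0,0,0,0,0,2.5],[0.0,0,0,0,0,0,2.5]]}}

```text
time: 6.95
position: [0.4564, -0.2445, 0.0146]
tool_rot: [0.504, -0.499, -0.498, -0.5]
ft_force: [0.1, 0.1, -1.3]
grip_width: 0.0276
```

Request:
{"fn": "arm_command", "kwargs": {"plan": [[0.25,0,0,0,0,0,2.5],[0.0,0,0,0,0,0,2.5]]}}

```text
time: 7.2
position: [0.4568, -0.2446, 0.0133]
tool_rot: [0.504, -0.499, -0.498, -0.5]
ft_force: [-0.2, 0.0, -0.7]
grip_width: 0.0275
```

Request:
{"fn": "arm_command", "kwargs": {"plan": [[0.25,0,0,0,0,0,2.5],[0.0,0,0,0,0,0,2.5]]}}

```text
time: 7.45
position: [0.4571, -0.2447, 0.0118]
tool_rot: [0.504, -0.499, -0.497, -0.5]
ft_force: [-1.0, 0.2, -0.9]
grip_width: 0.0273
```

Run:
```python
from h import *
G=delta((.4557,-.2444,.0165))
o=robot.get_obs();p,d=optics.camera("wrist");X=cloud(pose("wrist",o),d)
cv2.imwrite("pics/w3.png",p)
k=np.hypot(X[...,0]-.4567,X[...,1]+.2445)<.012
z=X[...,2][k&(d>0)];print(np.histogram(z,bins=np.arange(0,.2,.01)))
z=z[(z>.03)&(z<.055)];print(len(z),np.median(z) if len(z) else 0)
```

```text
t 7.45 pos [ 0.4571 -0.2447  0.0118] w 0.0273 F [-1.   0.2 -0.9]
delta tool cm [-0.47  0.14  0.03] aligned cm [-0.47  0.14  0.03] rotvec [ 0.003 -0.006  0.008]
(array([  0,   0,   0,   0, 616,   0,   0,   0,   0,   0,   0,   0,   0,
         0,   0,   0,   0,   0,   0]), array([0.  , 0.01, 0.02, 0.03, 0.04, 0.05, 0.06, 0.07, 0.08, 0.09, 0.1 ,
       0.11, 0.12, 0.13, 0.14, 0.15, 0.16, 0.17, 0.18, 0.19]))
616 0.043310535933427416
```

View pics/w3.png

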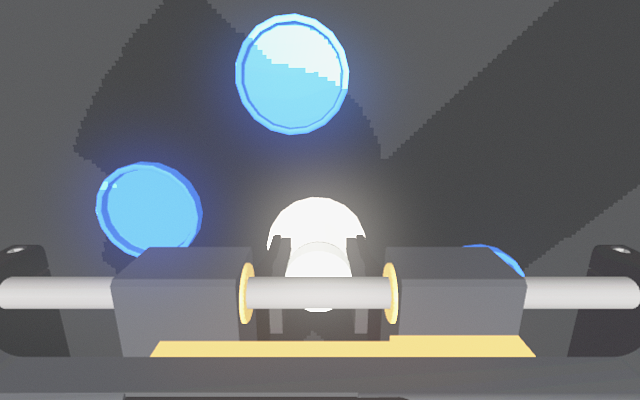

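Lid top measures z = 0.0433, so tin_28 stands on the saucer floor (lid at (318,270) inside the white saucer). Release and rise.

Request:
{"fn": "arm_command", "kwargs": {"plan": [[0,0,0,0,0,0,3.2],[0,0,0,0,0,0,4.5],[0,0,0,0,0,0,5],[-2,0,0,0,0,0,5.5],[-4,0,0,0,0,0,6],[-5,0,0,0,-0.006,0.008,6],[-5,0,3,0,0,0,6],[0,0,5.2,0,0,0,6],[0,0,5.2,0,0,0,6],[0,0,5.2,0,0,0,6],[0,0,4.5,0,0,0,6],[0,0,2.0,0,0,0,6]]}}

```text
time: 9.0
position: [0.4573, 0.0109, 0.1756]
tool_rot: [-0.5, 0.5, 0.499, 0.502]
ft_force: [0.5, -0.2, -0.7]
grip_width: 0.06
```

Request:
{"fn": "arm_command", "kwargs": {"plan": [[0,0,0,0,0,0,6],[0,0,0,0,0,0,6]]}}

```text
time: 9.25
position: [0.4569, 0.0117, 0.1755]
tool_rot: [0.501, -0.499, -0.499, -0.5]
ft_force: [-0.2, -0.4, -0.6]
grip_width: 0.0601
```

```bash
cat >> h.py <<'E'
def lids(names):
    """names: {label:(x,y,lid z,radius)} -> lid centre from wrist depth: min-enclosing circle of the lid's points"""
    o=robot.get_obs();p,d=optics.camera("wrist");X=cloud(pose("wrist",o),d)
    for l,(x,y,z,r) in names.items():
        k=(abs(X[...,2]-z)<.004)&(np.hypot(X[...,0]-x,X[...,1]-y)<r+.02)&(d>0);q=X[k][:,:2].astype(np.float32)
        if len(q)<10: print(l,"none",len(q));continue
        c,rr=cv2.minEnclosingCircle(q);print(l,len(q),"mec",np.round(c,4),round(rr,4),"mid",((q.min(0)+q.max(0))/2).round(4),np.ptp(q,axis=0).round(4),"z",np.median(X[k][:,2]).round(4))
    return p
E
python3 - <<'E'
from h import *
delta((.452,.0198,.092))
cv2.imwrite("pics/w4.png",lids({"40":(.45,.02,.12,.02),"52":(.45,.02,.08,.026),"64":(.45,.02,.04,.032)}))
E
```

```text
t 9.25 pos [0.4569 0.0117 0.1755] w 0.0601 F [-0.2 -0.4 -0.6]
delta tool cm [8.35 0.51 0.81] aligned cm [8.35 0.49 0.81] rotvec [ 0.001 -0.     0.003]
40 2848 mec [0.4524 0.0197] 0.0208 mid [0.4523 0.02  ] [0.0409 0.0402] z 0.1203
52 855 mec [0.4537 0.0195] 0.0265 mid [0.4475 0.0195] [0.0404 0.0524] z 0.0801
64 835 mec [0.4543 0.021 ] 0.0326 mid [0.4433 0.0211] [0.0422 0.0645] z 0.0402
```

Request:
{"fn": "arm_command", "kwargs": {"plan": [[0,0.5,0.8,0,0,0,6],[3,0,0,0,0,0,6],[3,0,0,0,0,0,6],[2,0,0,0,0,0,6],[0,0,0,0,0,0,6]]}}

```text
time: 9.93
position: [0.4525, 0.017, 0.0941]
tool_rot: [-0.499, 0.501, 0.497, 0.503]
ft_force: [0.3, -0.4, 0.2]
grip_width: 0.06
```

Run:
```python
from h import *
delta((.4523,.0199,.0925))
```

```text
t 9.93 pos [0.4525 0.017  0.0941] w 0.06 F [ 0.3 -0.4  0.2]
delta tool cm [0.16 0.03 0.29] aligned cm [0.16 0.02 0.29] rotvec [-0.007 -0.     0.005]
```

Request:
{"fn": "arm_command", "kwargs": {"plan": [[0.15,0,0.28,-0.007,0,0.005,6],[0,0,0,0,0,0,5],[0,0,0,0,0,0,3.6],[0,0,0,0,0,0,3.6],[0,0,0,0,0,0,3.6],[0,0,0,0,0,0,3.6]], "grip_force": 18}}

```text
time: 10.68
position: [0.454, 0.0194, 0.095]
tool_rot: [0.501, -0.499, -0.498, -0.501]
ft_force: [0.4, -0.3, -1.0]
grip_width: 0.0394
```

Run:
```python
from h import *
delta((.6312,-.1392,.15))
```

```text
t 10.68 pos [0.454  0.0194 0.095 ] w 0.0394 F [ 0.4 -0.3 -1. ]
delta tool cm [ -5.4  -17.75 -15.86] aligned cm [ -5.5  -17.72 -15.86] rotvec [-0.    -0.001  0.004]
```

Request:
{"fn": "arm_command", "kwargs": {"plan": [[-1.5,0,0,0,0,0,3.6],[-2.5,0,0,0,0,0,3.6],[-1.5,-2,-1.8,0,0,0,3.6],[0,-3.9,-3.5,0,0,0,3.6],[0,-3.9,-3.5,0,0,0,3.6],[0,-3.9,-3.5,0,0,0,3.6],[0,-2.8,-2.5,0,0,0,3.6],[0,-1.3,-1.2,0,0,0,3.6],[0,0,0,0,0,0,3.6],[0,0,0,0,0,0,3.6]]}}

```text
time: 11.92
position: [0.6317, -0.1434, 0.1481]
tool_rot: [-0.498, 0.501, 0.502, 0.499]
ft_force: [0.3, 1.0, -0.7]
grip_width: 0.0393
```

Run:
```python
from h import *
delta((.633,-.1392,.03))
```

```text
t 11.93 pos [ 0.6317 -0.1434  0.1481] w 0.0393 F [ 0.3  1.  -0.7]
delta tool cm [11.81 -0.19  0.4 ] aligned cm [11.81 -0.13  0.42] rotvec [ 0.     0.002 -0.006]
```

Request:
{"fn": "arm_command", "kwargs": {"plan": [[3,-0.1,0.4,0,0.002,-0.006,3.6],[4,0,0,0,0,0,3.6],[3,0,0,0,0,0,3.6],[1.5,0,0,0,0,0,3.6],[0,0,0,0,0,0,3.6],[0,0,0,0,0,0,3.6]]}}

```text
time: 12.68
position: [0.63, -0.1345, 0.0332]
tool_rot: [-0.501, 0.499, 0.501, 0.499]
ft_force: [-0.4, 0.0, 0.2]
grip_width: 0.0395
```

Run:
```python
from h import *
delta((.633,-.1392,.018))
lids({"40":(.632,-.139,.06,.02)})
```

```text
t 12.68 pos [ 0.63   -0.1345  0.0332] w 0.0395 F [-0.4  0.   0.2]
delta tool cm [ 1.52 -0.3  -0.47] aligned cm [ 1.52 -0.3  -0.47] rotvec [0.005 0.    0.   ]
40 4042 mec [ 0.6187 -0.1348] 0.0305 mid [ 0.6277 -0.1348] [0.0406 0.0608] z 0.0587
```

Request:
{"fn": "arm_command", "kwargs": {"plan": [[0,-0.3,-0.5,0.005,0,0,3.6],[0.8,0,0,0,0,0,3.6],[0.5,0,0,0,0,0,3.6],[0,0,0,0,0,0,3.6]]}}

```text
time: 13.22
position: [0.635, -0.1409, 0.022]
tool_rot: [0.501, -0.499, -0.498, -0.501]
ft_force: [-0.3, -0.0, -0.7]
grip_width: 0.0398
```

Run:
```python
from h import *
delta((.6333,-.1392,.016))
lids({"40":(.632,-.139,.045,.01)})
```

```text
t 13.22 pos [ 0.635  -0.1409  0.022 ] w 0.0398 F [-0.3 -0.  -0.7]
delta tool cm [0.6  0.17 0.17] aligned cm [0.6  0.17 0.17] rotvec [-0.001 -0.002  0.005]
40 4152 mec [ 0.6255 -0.1396] 0.0282 mid [ 0.6326 -0.1396] [0.0407 0.0562] z 0.0473
```

Lid at 0.0473: 4 mm to go.

Request:
{"fn": "arm_command", "kwargs": {"plan": [[0.4,0.1,0.1,0,0,0.005,3.6],[0.15,0,0,0,0,0,3.6],[0.1,0,0,0,0,0,3.6],[0,0,0,0,0,0,3.6]]}}

```text
time: 13.78
position: [0.6341, -0.1398, 0.018]
tool_rot: [-0.5, 0.501, 0.499, 0.5]
ft_force: [0.6, 0.1, -1.9]
grip_width: 0.0398
```

Run:
```python
from h import *
delta((.6333,-.1392,.016))
lids({"40":(.632,-.139,.043,.01)})
```

```text
t 13.78 pos [ 0.6341 -0.1398  0.018 ] w 0.0398 F [ 0.6  0.1 -1.9]
delta tool cm [0.2  0.08 0.06] aligned cm [0.2  0.08 0.06] rotvec [-0.001 -0.002 -0.   ]
40 4090 mec [ 0.6243 -0.1391] 0.0286 mid [ 0.632  -0.1391] [0.0407 0.057 ] z 0.0434
```

Request:
{"fn": "arm_command", "kwargs": {"plan": [[0.05,0,0,0,0,0,4.4],[0,0,0,0,0,0,5.5],[0,0,0,0,0,0,6],[-2,0,0,0,0,0,6.5],[-4,0,0,0,0,0,7.2],[-4,0,0,0,0,0,7.2],[-3,2.2,2,0,0,0,7.2],[0,3.9,3.5,0,0,0,7.2],[0,3.9,3.5,0,0,0,7.2],[0,3.9,3.5,0,0,0,7.2],[0,2.8,2.4,0,0,0,7.2],[0,1.2,1,0,0,0,7.2]]}}

```text
time: 15.32
position: [0.4558, 0.0214, 0.1605]
tool_rot: [0.506, -0.498, -0.493, -0.504]
ft_force: [0.6, -0.8, 1.1]
grip_width: 0.0724
```

Request:
{"fn": "arm_command", "kwargs": {"plan": [[0,0,0,0,0,0,7.2],[0,0,0,0,0,0,7.2]]}}

```text
time: 15.58
position: [0.4581, 0.0207, 0.162]
tool_rot: [0.508, -0.497, -0.491, -0.504]
ft_force: [1.8, 0.4, 0.6]
grip_width: 0.0723
```

Run:
```python
from h import *
delta((.4535,.0198,.0525))
lids({"52":(.45,.02,.08,.026),"64":(.45,.02,.04,.032)})
```

```text
t 15.57 pos [0.4581 0.0207 0.162 ] w 0.0723 F [1.8 0.4 0.6]
delta tool cm [1.094e+01 7.300e-01 1.000e-02] aligned cm [10.95  0.46 -0.09] rotvec [-0.002 -0.009  0.024]
52 3861 mec [0.454  0.0193] 0.0269 mid [0.4537 0.0195] [0.0529 0.0522] z 0.0802
64 945 mec [0.454  0.0211] 0.0326 mid [0.4453 0.0208] [0.0465 0.0647] z 0.0401
```

Request:
{"fn": "arm_command", "kwargs": {"plan": [[0,0.5,-0.1,-0.002,-0.009,0.024,7.2],[3,0,0,0,0,0,7.2],[4,0,0,0,0,0,7.2],[2.8,0,0,0,0,0,7.2],[1,0,0,0,0,0,7.2],[0,0,0,0,0,0,7.2]]}}

```text
time: 16.38
position: [0.4603, 0.0147, 0.0508]
tool_rot: [-0.5, 0.5, 0.498, 0.502]
ft_force: [-0.0, 0.7, 0.2]
grip_width: 0.0715
```

Run:
```python
from h import *
delta((.4538,.0196,.0525))
```

```text
t 16.38 pos [0.4603 0.0147 0.0508] w 0.0715 F [-0.   0.7  0.2]
delta tool cm [-0.17  0.65  0.49] aligned cm [-0.17  0.65  0.49] rotvec [-0.005 -0.     0.004]
```

Request:
{"fn": "arm_command", "kwargs": {"plan": [[-0.15,0.65,0.5,-0.005,0,0.004,7.2],[0,0,0,0,0,0,7.2],[0,0,0,0,0,0,7.2]]}}

```text
time: 16.75
position: [0.4549, 0.0197, 0.0545]
tool_rot: [0.501, -0.499, -0.499, -0.501]
ft_force: [-0.1, 0.4, 0.1]
grip_width: 0.0726
```

Run:
```python
from h import *
delta((.4538,.0196,.0525))
```

```text
t 16.75 pos [0.4549 0.0197 0.0545] w 0.0726 F [-0.1  0.4  0.1]
delta tool cm [ 0.2   0.11 -0.01] aligned cm [ 0.2   0.11 -0.01] rotvec [ 0.    -0.001  0.004]
```

Close, then lift and carry to saucer_52 (target TCP ≈ (0.618, 0.133)).

Request:
{"fn": "arm_command", "kwargs": {"plan": [[0.1,0.1,0,0,0,0.004,6.5],[0,0,0,0,0,0,4.8],[0,0,0,0,0,0,4.8],[0,0,0,0,0,0,4.8],[0,0,0,0,0,0,4.8]], "grip_force": 25}}

```text
time: 17.38
position: [0.4545, 0.0197, 0.0543]
tool_rot: [0.501, -0.5, -0.499, -0.5]
ft_force: [0.8, 0.4, 0.8]
grip_width: 0.0509
```

Run:
```python
from h import *
delta((.618,.133,.12))
```

```text
t 17.38 pos [0.4545 0.0197 0.0543] w 0.0509 F [0.8 0.4 0.8]
delta tool cm [ -6.57 -16.37  11.31] aligned cm [ -6.57 -16.35  11.33] rotvec [ 0.001 -0.002  0.001]
```

Request:
{"fn": "arm_command", "kwargs": {"plan": [[-1.5,0,0,0,0,0,4.8],[-3,0,0,0,0,0,4.8],[-2,-2,1.4,0,0,0,4.8],[0,-3.8,2.6,0,0,0,4.8],[0,-3.8,2.6,0,0,0,4.8],[0,-3.8,2.6,0,0,0,4.8],[0,-2.2,1.5,0,0,0,4.8],[0,-0.8,0.6,0,0,0,4.8],[0,0,0,0,0,0,4.8],[0,0,0,0,0,0,4.8]]}}

```text
time: 18.62
position: [0.6163, 0.1353, 0.1161]
tool_rot: [-0.497, 0.504, 0.502, 0.497]
ft_force: [0.3, -0.1, -1.4]
grip_width: 0.0516
```

Run:
```python
from h import *
delta((.619,.133,.03))
```

```text
t 18.62 pos [0.6163 0.1353 0.1161] w 0.0516 F [ 0.3 -0.1 -1.4]
delta tool cm [ 8.61 -0.38 -0.21] aligned cm [ 8.61 -0.27 -0.23] rotvec [-0.002 -0.001 -0.013]
```

Request:
{"fn": "arm_command", "kwargs": {"plan": [[2.5,-0.3,-0.2,-0.002,0,-0.013,4.8],[3.5,0,0,0,0,0,4.8],[2.2,0,0,0,0,0,4.8],[0,0,0,0,0,0,4.8],[0,0,0,0,0,0,4.8]]}}

```text
time: 19.25
position: [0.6155, 0.1294, 0.0342]
tool_rot: [-0.499, 0.502, 0.499, 0.5]
ft_force: [0.0, -0.5, -2.1]
grip_width: 0.0515
```

```bash
cat >> h.py <<'E'
def held(w):
    """lid of the held tin: height mode and lid middle near the TCP, from the wrist depth"""
    o=robot.get_obs();p,d=optics.camera("wrist");X=cloud(pose("wrist",o),d);t=o["position"]
    q=X[(abs(X[...,0]-t[0])<w/2+.01)&(abs(X[...,1]-t[1])<w/2-.002)&(d>0)&(X[...,2]<t[2]+.04)&(X[...,2]>t[2]+.012)]
    z=np.median(q[:,2]);q=q[abs(q[:,2]-z)<.003];print("held lid z",z.round(4),"x mid",((q[:,0].min()+q[:,0].max())/2).round(4),"len",np.ptp(q[:,0]).round(4),"tcp",t.round(4))
E
python3 - <<'E'
from h import *
delta((.619,.133,.018))
held(.052)
E
```

```text
t 19.25 pos [0.6155 0.1294 0.0342] w 0.0515 F [ 0.  -0.5 -2.1]
delta tool cm [ 1.62 -0.35  0.36] aligned cm [ 1.62 -0.35  0.36] rotvec [-0.003 -0.002 -0.002]
held lid z 0.0599 x mid 0.6145 len 0.0522 tcp [0.6155 0.1294 0.0342]
```

Base is 17 mm above the floor; lower after the lateral fix.

Request:
{"fn": "arm_command", "kwargs": {"plan": [[0,-0.35,0.35,-0.003,0,0,4.8],[0.8,0,0,0,0,0,4.8],[0.4,0,0,0,0,0,4.8],[0,0,0,0,0,0,4.8]]}}

```text
time: 19.8
position: [0.6208, 0.1333, 0.024]
tool_rot: [0.501, -0.5, -0.499, -0.5]
ft_force: [0.1, -0.5, -1.4]
grip_width: 0.0515
```

Run:
```python
from h import *
delta((.619,.133,.018))
held(.052)
```

```text
t 19.8 pos [0.6208 0.1333 0.024 ] w 0.0515 F [ 0.1 -0.5 -1.4]
delta tool cm [ 0.6   0.18 -0.03] aligned cm [ 0.6   0.18 -0.03] rotvec [ 0.    -0.002  0.002]
held lid z 0.0498 x mid 0.6198 len 0.0523 tcp [0.6208 0.1333 0.024 ]
```

Request:
{"fn": "arm_command", "kwargs": {"plan": [[0.5,0.15,0,0,0,0,4.8],[0.2,0,0,0,0,0,4.8],[0.1,0,0,0,0,0,4.8],[0,0,0,0,0,0,4.8]]}}

```text
time: 20.35
position: [0.619, 0.1333, 0.0176]
tool_rot: [0.501, -0.5, -0.499, -0.5]
ft_force: [0.6, -0.0, -1.0]
grip_width: 0.0515
```

Run:
```python
from h import *
delta((.619,.133,.018))
held(.052)
```

```text
t 20.35 pos [0.619  0.1333 0.0176] w 0.0515 F [ 0.6 -0.  -1. ]
delta tool cm [-0.04 -0.   -0.03] aligned cm [-0.04 -0.   -0.03] rotvec [ 0.    -0.002  0.002]
held lid z 0.0433 x mid 0.6181 len 0.053 tcp [0.619  0.1333 0.0176]
```

Request:
{"fn": "arm_command", "kwargs": {"plan": [[0.05,0,0,0,0,0,5.6],[0,0,0,0,0,0,6.5],[0,0,0,0,0,0,7.2],[-2,0,0,0,0,0,7.5],[-4,0,0,0,0,0,8.6],[-4,0,0,0,0,0,8.6],[-1.5,2,-1.4,0,0,0,8.6],[0,3.8,-2.6,0,0,0,8.6],[0,3.8,-2.6,0,0,0,8.6],[0,3.6,-2.5,0,0,0,8.6],[0,2.2,-1.5,0,0,0,8.6],[0,0.8,-0.6,0,0,0,8.6]]}}

```text
time: 21.9
position: [0.4579, 0.019, 0.1457]
tool_rot: [0.507, -0.495, -0.494, -0.504]
ft_force: [-0.0, -0.4, -0.2]
grip_width: 0.0862
```

Request:
{"fn": "arm_command", "kwargs": {"plan": [[0,0,0,0,0,0,8.6],[0,0,0,0,0,0,8.6]]}}

```text
time: 22.15
position: [0.46, 0.0188, 0.1471]
tool_rot: [0.508, -0.494, -0.493, -0.505]
ft_force: [-0.2, -0.3, 0.3]
grip_width: 0.0859
```

Run:
```python
from h import *
delta((.454,.0208,.0125))
lids({"64":(.45,.02,.04,.032)})
```

```text
t 22.15 pos [0.46   0.0188 0.1471] w 0.0859 F [-0.2 -0.3  0.3]
delta tool cm [13.44  0.95  0.26] aligned cm [13.46  0.6   0.2 ] rotvec [ 0.002 -0.004  0.026]
64 4899 mec [0.4547 0.0208] 0.0328 mid [0.4543 0.0208] [0.0644 0.0641] z 0.0403
```

Request:
{"fn": "arm_command", "kwargs": {"plan": [[0,0.6,0.2,0,-0.004,0.026,8.6],[3,0,0,0,0,0,8.6],[4,0,0,0,0,0,8.6],[1.5,0,0,0,0,0,8.6],[0,0,0,0,0,0,8.6],[0,0,0,0,0,0,8.6]]}}

```text
time: 22.95
position: [0.4582, 0.0226, 0.0596]
tool_rot: [0.502, -0.499, -0.501, -0.498]
ft_force: [0.3, -0.8, -0.1]
grip_width: 0.0859
```

Run:
```python
from h import *
delta((.4543,.0208,.0125))
```

```text
t 22.95 pos [0.4582 0.0226 0.0596] w 0.0859 F [ 0.3 -0.8 -0.1]
delta tool cm [ 4.71  0.39 -0.17] aligned cm [ 4.71  0.39 -0.18] rotvec [ 0.006 -0.     0.   ]
```

Request:
{"fn": "arm_command", "kwargs": {"plan": [[0,0.4,-0.15,0.006,0,0,8.6],[2,0,0,0,0,0,8.6],[2,0,0,0,0,0,8.6],[0.6,0,0,0,0,0,8.6],[0,0,0,0,0,0,8.6]]}}

```text
time: 23.58
position: [0.4565, 0.0204, 0.0164]
tool_rot: [0.502, -0.499, -0.497, -0.502]
ft_force: [0.0, -0.4, -1.0]
grip_width: 0.0865
```

Run:
```python
from h import *
delta((.4543,.0208,.0135))
```

```text
t 23.57 pos [0.4565 0.0204 0.0164] w 0.0865 F [ 0.  -0.4 -1. ]
delta tool cm [0.29 0.22 0.04] aligned cm [0.29 0.22 0.04] rotvec [-0.    -0.002  0.008]
```

Request:
{"fn": "arm_command", "kwargs": {"plan": [[0.25,0.2,0,0,0,0.008,8.6],[0,0,0,0,0,0,7.5],[0,0,0,0,0,0,6],[0,0,0,0,0,0,6],[0,0,0,0,0,0,6],[0,0,0,0,0,0,6]], "grip_force": 30}}

```text
time: 24.32
position: [0.4554, 0.0203, 0.0155]
tool_rot: [0.501, -0.5, -0.498, -0.5]
ft_force: [-0.6, -0.0, -1.1]
grip_width: 0.0636
```

Run:
```python
from h import *
delta((.4455,.2493,.08))
held(.064)
```

```text
t 24.32 pos [0.4554 0.0203 0.0155] w 0.0636 F [-0.6 -0.  -1.1]
delta tool cm [-6.51  0.98 22.88] aligned cm [-6.45  0.99 22.9 ] rotvec [-0.    -0.003  0.003]
held lid z 0.0402 x mid 0.454 len 0.0643 tcp [0.4554 0.0203 0.0155]
```

Request:
{"fn": "arm_command", "kwargs": {"plan": [[-1.5,0,0,0,0,0,6],[-3,0,0,0,0,0,6],[-2,0.1,2.5,0,0,0,6],[0,0.2,4.8,0,0,0,6],[0,0.2,4.8,0,0,0,6],[0,0.2,4.8,0,0,0,6],[0,0.1,3.5,0,0,0,6],[0,0.1,1.8,0,0,0,6],[0,0,0,0,0,0,6],[0,0,0,0,0,0,6]]}}

```text
time: 25.62
position: [0.4446, 0.2477, 0.0794]
tool_rot: [-0.5, 0.502, 0.499, 0.499]
ft_force: [-1.0, 0.1, -2.2]
grip_width: 0.0635
```

Run:
```python
from h import *
delta((.4459,.2493,.033))
held(.064)
```

```text
t 25.62 pos [0.4446 0.2477 0.0794] w 0.0635 F [-1.   0.1 -2.2]
delta tool cm [ 4.64 -0.14  0.18] aligned cm [ 4.64 -0.13  0.16] rotvec [-0.002 -0.003 -0.002]
held lid z 0.1041 x mid 0.4434 len 0.0645 tcp [0.4446 0.2477 0.0794]
```

Request:
{"fn": "arm_command", "kwargs": {"plan": [[1.5,-0.1,0.15,0,-0.003,0,6],[2.2,0,0,0,0,0,6],[1,0,0,0,0,0,6],[0,0,0,0,0,0,6],[0,0,0,0,0,0,6]]}}

```text
time: 26.3
position: [0.4464, 0.2459, 0.0293]
tool_rot: [-0.497, 0.503, 0.499, 0.501]
ft_force: [-0.5, -0.1, -2.6]
grip_width: 0.0631
```

Run:
```python
from h import *
delta((.4459,.2493,.0185))
held(.064)
```

```text
t 26.3 pos [0.4464 0.2459 0.0293] w 0.0631 F [-0.5 -0.1 -2.6]
delta tool cm [1.08 0.04 0.34] aligned cm [1.08 0.05 0.34] rotvec [-0.008 -0.001 -0.004]
held lid z 0.054 x mid 0.4455 len 0.065 tcp [0.4464 0.2459 0.0293]
```

Request:
{"fn": "arm_command", "kwargs": {"plan": [[0.0,0,0.35,-0.008,0,-0.004,6],[0.6,0,0,0,0,0,6],[0.3,0,0,0,0,0,6],[0,0,0,0,0,0,6]]}}

```text
time: 26.85
position: [0.4472, 0.2502, 0.0211]
tool_rot: [0.501, -0.499, -0.499, -0.501]
ft_force: [0.5, -0.7, -2.9]
grip_width: 0.0638
```

Run:
```python
from h import *
delta((.4455,.2493,.0185))
held(.064)
```

```text
t 26.85 pos [0.4472 0.2502 0.0211] w 0.0638 F [ 0.5 -0.7 -2.9]
delta tool cm [ 0.26  0.17 -0.09] aligned cm [ 0.26  0.17 -0.09] rotvec [0.001 0.    0.004]
held lid z 0.0457 x mid 0.4458 len 0.0645 tcp [0.4472 0.2502 0.0211]
```

Request:
{"fn": "arm_command", "kwargs": {"plan": [[0.25,0.1,-0.1,0,0,0,6],[0.1,0,0,0,0,0,6],[0,0,0,0,0,0,6]]}}

```text
time: 27.28
position: [0.4465, 0.2492, 0.0187]
tool_rot: [0.501, -0.498, -0.499, -0.501]
ft_force: [0.8, -0.5, -3.1]
grip_width: 0.0636
```

Run:
```python
from h import *
delta((.4455,.2493,.0185))
held(.064)
```

```text
t 27.27 pos [0.4465 0.2492 0.0187] w 0.0636 F [ 0.8 -0.5 -3.1]
delta tool cm [0.02 0.1  0.01] aligned cm [0.02 0.1  0.01] rotvec [0.001 0.001 0.005]
held lid z 0.0434 x mid 0.4452 len 0.0648 tcp [0.4465 0.2492 0.0187]
```

Request:
{"fn": "arm_command", "kwargs": {"plan": [[0.1,0,0,0,0,0,6],[0,0,0,0,0,0,6.8],[0,0,0,0,0,0,7.8],[0,0,0,0,0,0,8.4],[0,0,0,0,0,0,8.4],[-2,0,0,0,0,0,8.4],[-4,0,0,0,0,0,8.4],[-5,0,0,0,0,0,8.4],[-5,0,-3,0,0,0,8.4],[-5,0,-5,0,0,0,8.4],[-3,0,-5,0,0,0,8.4],[0,0,-5,0,0,0,8.4]]}}

```text
time: 28.82
position: [0.4472, 0.0727, 0.2588]
tool_rot: [0.505, -0.496, -0.5, -0.499]
ft_force: [-0.1, -0.9, -0.3]
grip_width: 0.0839
```

Request:
{"fn": "arm_command", "kwargs": {"plan": [[0,0,-4,0,0,0,8.4],[0,0,-2,0,0,0,8.4],[0,0,0,0,0,0,8.4],[0,0,0,0,0,0,8.4]]}}

```text
time: 29.32
position: [0.447, 0.0086, 0.2596]
tool_rot: [0.503, -0.498, -0.498, -0.501]
ft_force: [0.7, -0.1, -0.5]
grip_width: 0.0841
```

Run:
```python
from h import *
delta((.45,0,.25))
S={28:(.4557,-.2444),40:(.6312,-.1392),52:(.618,.133),64:(.4445,.2493)}
for n in("top","scene","wrist"):
    o=robot.get_obs();p,d=optics.camera(n);P=pose(n,o);X=cloud(P,d);cv2.imwrite(f"pics/{n}9.png",p)
    for D,(x,y) in S.items():
        k=(abs(X[...,2]-.043)<.005)&(np.hypot(X[...,0]-x,X[...,1]-y)<.05)&(d>0)
        if k.sum()>10: q=X[k];print(n,D,k.sum(),"off mm",((q[:,:2].min(0)+q[:,:2].max(0))/2*1000-np.array([x,y])*1000).round(1),"z",np.median(q[:,2]).round(4),"std",q[:,2].std().round(4))
```

```text
t 29.32 pos [0.447  0.0086 0.2596] w 0.0841 F [ 0.7 -0.1 -0.5]
delta tool cm [ 0.96 -0.29 -0.85] aligned cm [ 0.96 -0.3  -0.86] rotvec [ 0.002 -0.002  0.009]
top 28 79 off mm [-1.6 -0.2] z 0.0419 std 0.0019
top 40 154 off mm [-0.4 -0.9] z 0.0421 std 0.002
top 52 263 off mm [-1.3 -0.9] z 0.0425 std 0.002
top 64 415 off mm [-0.4 -1.8] z 0.0426 std 0.0019
scene 28 62 off mm [2.1 3.1] z 0.0406 std 0.0021
scene 40 144 off mm [2.  0.9] z 0.0415 std 0.0019
scene 52 340 off mm [2.3 1.1] z 0.0418 std 0.0018
scene 64 532 off mm [3.2 1. ] z 0.0418 std 0.0019
wrist 28 559 off mm [-0.7  0.5] z 0.0431 std 0.0013
wrist 52 230 off mm [16.8 -8.8] z 0.0431 std 0.0007
wrist 64 2711 off mm [ 1.3 -0. ] z 0.0433 std 0.001
```

View pics/scene9.png

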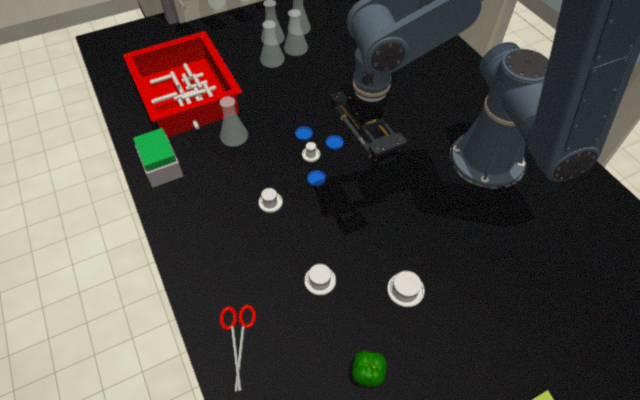

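View pics/top9.png

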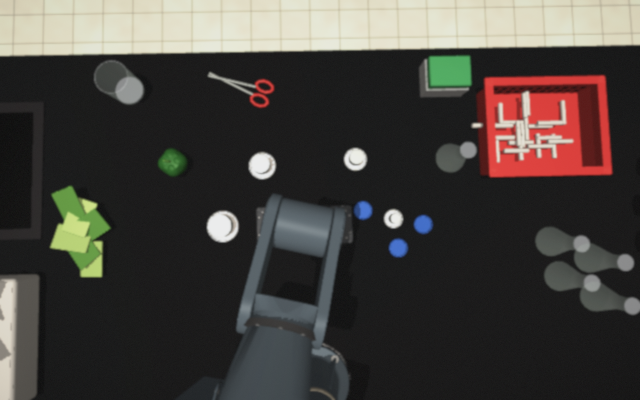

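Both views show all four tins upright in their own saucers (top: (393,218), (355,159), (262,166), (222,226)), flask at (450,157) and pepper at (172,162) unmoved, and the gripper clear.

```bash
python3 -c "
from rig import workorder;print(workorder.hand_in())"
```

```text
the job is handed in; nothing more can be done
None
```

I took the pile apart from the top down and stood each tin in the white saucer of its own size. The job was handed in at about 29.5 s on the robot's clock, out of the 99 s allowed.

**Final checks:**
- **Placing:** The scene and top views show all four tins upright inside their saucers, with the gripper open and well clear. The top camera puts every tin within 2 mm of its saucer's centre. The scene camera says within 4 mm, which is still inside the 9 mm clearance.
- **Height:** The lids measured at 41–43 mm across the cameras, which fits tins standing on the 3 mm saucer floors. The wrist camera, the closest one, read 43 mm for the 28 mm and 64 mm tins.
- **Bystanders:** The flask, the pepper and the blue look-alikes look unmoved in both views.

**Readings that disagreed or were missing:**
- **Floor contact:** The force readings gave no clear sign of a tin touching down, so I judged contact by lid height from the wrist camera.
- **Last wrist picture:** It saw the 52 mm tin only in part, giving a meaningless offset, and gave no reading for the 40 mm tin. I relied on the other two cameras for those tins.

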